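# Open the latched door of the slide cabinet

## Robot

A 6-joint arm with a two-finger parallel gripper is mounted at the origin on the work surface. World frame = base frame: x ahead of the robot, y to its left, z up, the work surface at z = 0. Lengths are in m, angles in degrees, forces in N, time in s.
With the tool pointing down it reaches from about 0.375 to 0.9 m from the base axis. Payload 3.1 kg.
Tool frame: the origin (TCP) lies at the centre of the arm's flange, where the gripper is bolted on; the fingertips stand 182 mm ahead of it and the grasp point (between the pads) lies 164 mm ahead of it; x points along the fingers, z is the direction in which the jaws open and shut, and the axes are right-handed (so a half turn about x gives the same grasp; the last joint's range is limited). The gripper opens to 87 mm and grips with 3 to 60 N. Pads are 19 mm wide; open, the fingers measure 117 mm over their backs; the gripper's body (75 mm by 190 mm) begins 51 mm behind the grasp point.
Start: joints at [61.679, 30.224, 82.088, -0, 67.689, -10.227], TCP at [0.194, 0.594, 0.405] pointing down, gripper open.
Joint ranges: [-176.69, 176.69], [-43.24, 126.21], [12.49, 139.97], [-82, 262], [0, 151.66], [-163.58, 163.58]. Speed limits (degrees/s): [159.86, 159.86, 180, 180, 180, 180].

## Interface

Orientations are given as a 3x3 rotation matrix whose columns are the frame's x, y, z axes.
In Python, from rig import bot gives the robot as it stands.
- The arm moves only by the shell command python3 -m crank 'ROWS' [OPENING]. ROWS is JSON, a list of rows, each an object with "offset": the shift along the tool's x, y, z in m, a list of three; "spin": the turn about the tool's x in rad. A call has 1 to 12 rows; each row shifts and turns the commanded pose from where the row before left it, along the tool's axes as they then stand; what a row does not reach is not made up. A row lasts 1/10 s, in which the tool goes at most 50 mm and 8.59 degrees, less where a joint would pass 70% of its speed; a pose out of reach is approached as far as the arm can. A call is refused whole if a number of a shift passes 0.05 or a number of a turn 0.15, either way. A call with a gripper value outside its range is refused whole. OPENING is the finger opening in m, from 0 to 0.087, set as the call begins (- or left out, the last holds). The fingers move at their own pace and stop on an object; the grip force is fixed at half the most. Time passes only in rows, so rows that do not move let the fingers close. It gives the time, the measured TCP pose, the force and the opening at its end, in the units of the state.
- bot.read_state(): the state, without advancing time (a new reading comes with each control period).
- bot.capture(name): name is "scene" or "side" or "wrist"; returns a dict with "pixels" (384x512x3 uint8, blue, green, red), "depth" (384x512 float32, m along the optical axis (not along the pixel's ray), 0 where there is no reading), "K" (3x3 intrinsics, pixels), "world_to_cam" (4x4, takes a point from world to camera coordinates). Camera axes: x right, y up, looking along -z (the intrinsics and any distortion apply to the point x, -y, -z); pixel columns grow to the right and rows downward; lengths in m; the calibration is good to about 2 mm. A picture is of the moment at which its call begins.
- bot.hand_in(): hands the job in, once; it reports no verdict.
Trained networks look in a picture, given as the dict that the camera call returned (one of the last four; its "shot" number tells which), for a name from the list of things; names that differ only in an ending like _2 or _b are one class to them, and where a whole thing is asked for, a point or a joint stands for the part that bears it (a point fixed in the world has none). Each returns a list of dicts, best first, with "p" (0 to 1); they miss things now and then, are a little off and sometimes report something else, mostly with a low value. They report only what shows in the picture. A call takes as long as a camera call.
- bot.regions_of(label, picture): "region" (384x512 bool, what is visible of it) and "extent" ([centre column, centre row, width, height] in pixels, round what is visible of it).
The state is a dict: "time_s": time; "joint_positions": joint angles; "qvel": joint speeds; "tau": joint torques, N m; "position": TCP position; "tcp_rot": TCP orientation; "force": force on the tool from outside, world axes, zero at the start; "moment": the same for the moment, N m; "opening": opening from 0.0 (shut) to 1.0 (fully open).
Only numpy, scipy, OpenCV 4.12 (cv2) and the standard library are available. Lean on these libraries where they do the work, as an engineer would, in place of code of your own. Each camera call takes 0.05 s, during which the arm holds its last target.

## Task

Open the small white slide cabinet on the lab bench: lift the steel paddle on its door just far enough to free the hidden latch, feeling for it rather than forcing it, and swing the door to at least 60 degrees open. Then let go so that the paddle drops back and the door stays standing open, and leave the other things on the bench where they are.

Things in the scene. Friction and masses are not known exactly. Their poses are not given: they have to be found in the camera images.
- cabinet: White bench-top cabinet, fixed to the bench, 200 deep x 260 wide x 245 mm high. Origin: centre of its underside, on the bench. Its x axis points from the door side to the back (the door looks along -x), y to the hinge side, z up. In this frame the door's hinge line is vertical at x = -108, y = +125 mm; the door's underside is at z = 22 mm.
- door_hinge (a point): Point on the hinge line at the door's lower edge; its frame turns with the door (x from the door's outer face inwards, y from the free edge to the hinge, z up). The door is 250 mm wide (y from -250 to 0), 220 mm high and 15 mm thick (x from -7.5 to +7.5 mm), a white frame with a clear window. Keep its sweep in front of the cabinet free.
- door (a joint): Door angle in rad: 0 shut, grows as the door swings outwards (clockwise seen from above), stop at 1.9. Light friction (0.08 N m); it stays where it is left.
- paddle_pivot (a point): Middle of the paddle's horizontal pivot, which runs along the door's y axis: in the door_hinge frame at x = -18, y = -185, z = 183 mm (205 mm above the bench).
- paddle_tip (a point): Centre of the cross-bar at the paddle's free end, 60 mm from the pivot. The paddle is a steel blade 18 mm wide and 7 mm thick ending in a cross-bar (T shape) with a free-turning rubber sleeve parallel to the pivot, 16 mm diameter, 34 mm long, flat ends. It stands out from the door near the top of its free edge, free all round: pinch the sleeve's two ends from above; the paddle turns in it as it is lifted.
- paddle (a joint): Paddle angle in rad: 0 at rest, where the blade slopes 0.4 rad below level (tip lower than pivot); grows as the tip is lifted; end stop at 1.15. A spring pulls it back: torque 0.25 x (angle + 0.4) N m, so about 1.8 N at the tip at rest and 5 to 6 N near 0.95 rad.
- pawl: Hidden steel pawl behind the door's free edge, not visible (origin: its centre; 40 mm tall, axes as the door's). It rises 30 mm per rad of paddle. It bears at most 20 N: about 10 N at the paddle tip beyond the paddle's spring force, or about 24 N pull on the door while it still stands behind its tooth. With the door open by 0.2 rad it is clear of the keeper.
- keeper_edge (a point): Point on the cabinet's front edge beside the hidden keeper (NOT its true height). A tooth of the keeper stops the door after 1.5 mm. The keeper's height was set by hand: the paddle frees the pawl at an angle anywhere from 0.28 to 0.85 rad, unmeasured. 0.10 rad further, door shut, the pawl meets a stiff sprung stop (12 N/mm at the pawl, 3 N/mm at the paddle tip): lifting suddenly grows hard.
- jar: Bystander: glass jar with black cap, 64 mm diameter, 90 mm tall; origin under its centre.
- slidebox: Bystander: wooden box 100 x 80 x 35 mm; origin under its centre.

How it is judged (in metres and radians):
On the way, in this order (a step that is already met when the one before it is completed fails the run):
1. the paddle is lifted while the door is still shut (value of joint paddle above 0.2 rad and value of joint door below 0.06 rad), for 0.1 s.
2. the door is swung clear of its keeper (value of joint door above 0.3 rad), for 0.1 s.
At the end, for the whole second after the job is handed in: the door stands still, open by more than 1.0 rad (57 degrees), with the paddle let go and back at rest (below 0.1 rad) (value of joint door above 1 rad and value of joint paddle below 0.1 rad and velocity of joint door between -0.05 and 0.05 rad/s); the robot touches nothing.
It fails at once if the latch is forced: more than 20 N on the pawl (contact force between pawl and anything else above 20 N).
It fails at once if a bystander is moved by more than 20 mm (distance of any of jar, slidebox from where it was at the start of the episode above 0.02 m).
It also fails if it takes over 64 s, if anything falls off the work surface, if the arm or the gripper's body presses on something with over 40 N, if the wrist force passes 120 N, or if a joint passes its speed limit or range.

## Working session

There is one attempt and no reset: what is moved stays moved. The work goes in short steps, Python scripts to look and compute and a shell command to move; the robot and the scene stay as the last step left them, time stands still between calls to the robot, and variables do not carry over. Pictures are saved under pics/ and viewed, and the job is handed in when it is done.

```bash
ls; mkdir -p pics
python3 - <<'E'
from rig import bot
import cv2,numpy as np
s=bot.read_state();print(s)
for n in ["scene","side","wrist"]:
    p=bot.capture(n);cv2.imwrite(f"pics/{n}0.png",p["pixels"]);np.savez(f"{n}0.npz",**{k:p[k] for k in("pixels","depth","K","world_to_cam")})
    print(n,p["K"].tolist(),p["world_to_cam"].round(3).tolist())
    for l in ["cabinet","door","paddle","paddle_tip","jar","slidebox"]:
        for r in bot.regions_of(l,p)[:2]: print(l,round(r["p"],2),np.round(r["extent"],0))
E
```

```text
pics
{'time_s': 0.0, 'joint_positions': array([ 6.16780710e+01,  3.02794389e+01,  8.21549933e+01, -1.82083136e-03,
        6.76860294e+01, -1.02277411e+01]), 'qvel': array([-0.07992889, -0.0686974 ,  0.0681878 ,  0.04558431, -0.13584026,
        0.01130622]), 'tau': array([-9.42417537e-04, -4.40046072e+01, -1.76587415e+01,  6.30983664e-02,
        5.82568045e-02, -1.95998991e-04]), 'position': array([0.19393482, 0.59380575, 0.40377386]), 'tcp_rot': array([[-9.71575049e-04, -9.50550832e-01,  3.10567499e-01],
       [-1.86472664e-03,  3.10568828e-01,  9.50549065e-01],
       [-9.99997789e-01,  3.44406265e-04, -2.07425838e-03]]), 'force': array([ 0.1522823 , -0.1994049 , -0.27526189]), 'moment': array([-0.00153854, -0.06110199,  0.01924971]), 'opening': 0.9954043505432759}
scene [[467.920314511841, 0.0, 247.52700966857986], [0.0, 467.920314511841, 194.77127640360408], [0.0, 0.0, 1.0]] [[0.369, 0.929, 0.013, -0.158], [-0.541, 0.203, 0.816, 0.206], [0.756, -0.308, 0.577, -1.932], [0.0, 0.0, 0.0, 1.0]]
cabinet 0.71 [340. 175. 116. 120.]
cabinet 0.6 [308. 180.  24.  16.]
door 0.58 [311. 184
[... 230 characters left out ...]
1.2389721072689, 0.0, 262.52383672193616], [0.0, 421.2389721072689, 198.78790562881855], [0.0, 0.0, 1.0]] [[0.998, -0.057, -0.018, -0.584], [0.046, 0.549, 0.834, -0.122], [-0.038, -0.834, 0.551, -1.213], [0.0, 0.0, 0.0, 1.0]]
cabinet 0.71 [249. 153.  91. 100.]
cabinet 0.46 [279. 152.  18.  19.]
door 0.83 [250. 165.  87.  75.]
paddle 0.54 [278. 155.  14.  22.]
paddle_tip 0.51 [277. 153.  14.  19.]
jar 0.88 [277. 324.  34.  52.]
slidebox 0.6 [208. 336.  57.  55.]
wrist [[281.13745889998256, 0.0, 255.91765713956192], [0.0, 281.13745889998256, 187.72786742432666], [0.0, 0.0, 1.0]] [[0.31, 0.951, 0.001, -0.625], [-0.908, 0.296, -0.295, 0.036], [-0.281, 0.091, 0.955, -0.391], [0.0, 0.0, 0.0, 1.0]]
```

Run:
```python
import cv2,numpy as np
a=[cv2.imread(f"pics/{n}0.png") for n in("scene","side","wrist")]
s=cv2.resize(a[0][90:270,100:440],None,fx=2.2,fy=2.2,interpolation=cv2.INTER_CUBIC)
cv2.imwrite("pics/s_crop.png",s)
cv2.imwrite("pics/d_crop.png",cv2.resize(a[1][80:380,150:400],None,fx=2,fy=2,interpolation=cv2.INTER_CUBIC))
```

```text
(no output)
```

View pics/s_crop.png

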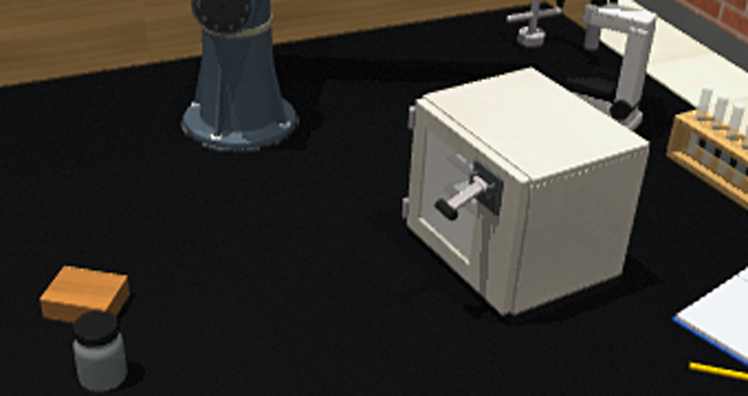

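View pics/d_crop.png

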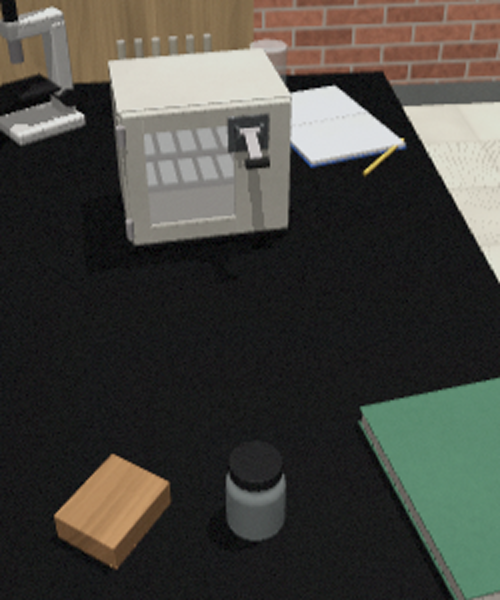

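View pics/wrist0.png

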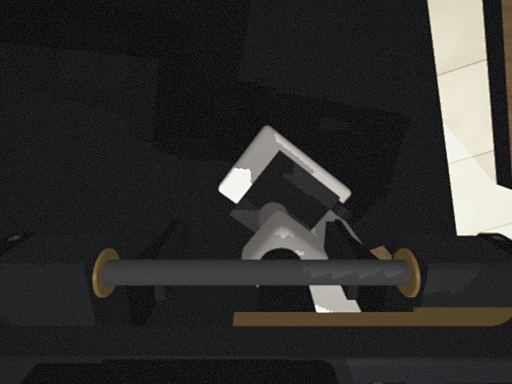

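```bash
cat > h.py <<'E'
import numpy as np
def cloud(p):
    d=p["depth"];K=p["K"];v,u=np.mgrid[0:384,0:512]
    X=np.stack([(u-K[0,2])/K[0,0]*d,-(v-K[1,2])/K[1,1]*d,-d,np.ones_like(d)],-1)
    return (X@np.linalg.inv(p["world_to_cam"]).T)[...,:3]
def proj(p,X):
    c=np.c_[np.atleast_2d(X),np.ones(len(np.atleast_2d(X)))]@p["world_to_cam"].T;K=p["K"]
    return np.c_[K[0,0]*c[:,0]/-c[:,2]+K[0,2],K[1,1]*c[:,1]/c[:,2]+K[1,2]]
def ray(p,u,v):
    K=p["K"];T=np.linalg.inv(p["world_to_cam"])
    d=T[:3,:3]@np.array([(u-K[0,2])/K[0,0],-(v-K[1,2])/K[1,1],-1]);return T[:3,3],d/np.linalg.norm(d)
def tri(rs):
    A=np.zeros((3,3));b=np.zeros(3)
    for o,d in rs:
        P=np.eye(3)-np.outer(d,d);A+=P;b+=P@o
    x=np.linalg.solve(A,b);return x,[np.linalg.norm((np.eye(3)-np.outer(d,d))@(x-o)) for o,d in rs]
E
python3 - <<'E'
import numpy as np,cv2
from h import *
S={n:dict(np.load(n+"0.npz")) for n in("scene","side")}
for n,(u,v) in {"scene":(303,185),"side":(278,160)}.items():
    C=cloud(S[n]); print(n,C[v-1:v+2,u-1:u+2].reshape(-1,3).round(3).tolist())
print(tri([ray(S["scene"],302.7,185),ray(S["side"],278.5,160.5)]))
for n in S:
    C=cloud(S[n]);z=C[...,2]
    m=(abs(z-0.245)<0.006)&(S[n]["depth"]>0)
    k,l,st,ce=cv2.connectedComponentsWithStats(m.astype(np.uint8))
    for i in range(1,k):
        if st[i,4]>150:
            P=C[l==i]; r=cv2.minAreaRect((P[:,:2]*1000).astype(np.float32)); print(n,st[i],r,np.median(P[:,2]))
E
```

```text
scene [[0.638, 0.085, 0.187], [0.643, 0.086, 0.19], [0.648, 0.086, 0.193], [0.643, 0.083, 0.187], [0.643, 0.086, 0.187], [0.649, 0.086, 0.19], [0.65, 0.079, 0.189], [0.649, 0.083, 0.188], [0.651, 0.085, 0.188]]
side [[0.635, 0.088, 0.19], [0.637, 0.088, 0.19], [0.641, 0.092, 0.187], [0.634, 0.083, 0.189], [0.637, 0.084, 0.188], [0.64, 0.086, 0.188], [0.635, 0.087, 0.184], [0.637, 0.084, 0.185], [0.64, 0.084, 0.185]]
(array([0.63912365, 0.08769013, 0.18434298]), [np.float64(0.0006232552164940258), np.float64(0.0006232552164941742)])
scene [ 289  121  106   53 3029] ((555.7863159179688, 251.96975708007812), (265.9044494628906, 223.2117462158203), 7.281423091888428) 0.2458197959598828
side [277   1 235  19 436] ((1613.9327392578125, 2207.96435546875), (586.7627563476562, 1497.013427734375), 65.68419647216797) 0.24480832695880644
side [ 20  11  87   5 158] ((-677.20751953125, 2266.89208984375), (599.645263671875, 70.2520523071289), 2.915489673614502) 0.24575846364313148
side [150  30 127   7 293] ((401.4084167480469, 1478.720947265625), (38.118404388427734, 696.1719970703125), 89.70089721679688) 0.24510095364534357
side [ 204  104   92   36 2453] ((557.73974609375, 252.07835388183594), (260.8657531738281, 224.80943298339844), 7.128119468688965) 0.24569337430528304
side [  0 166  77  19 247] ((19.33338165283203, -50.155982971191406), (76.1378402709961, 189.86831665039062), 89.82501220703125) 0.24513127192398376
```

Run:
```python
import numpy as np,cv2
from h import *
S={n:dict(np.load(n+"0.npz")) for n in("scene","side","wrist")}
G={}
for n in S:
    C=cloud(S[n])[S[n]["depth"]>0]
    C=C[(C[:,0]>-.1)&(C[:,0]<1)&(C[:,1]>-.3)&(C[:,1]<.9)&(C[:,2]>.05)&(C[:,2]<.9)]
    H=np.zeros((24,22))
    np.maximum.at(H,(((C[:,1]+.3)/.05).astype(int),((C[:,0]+.1)/.05).astype(int)),C[:,2])
    print(n,"rows y from -.3, cols x from -.1");print((H*100).astype(int))
```

```text
scene rows y from -.3, cols x from -.1
[[ 0  0  0  0  0  0  0  0  0  0  0  0  0  0  0  0  0  0  0  0  0  0]
 [ 0  0  0  0  0  0  0  0  0  0  0  0  0  0  0  0  0  0  0  0  0  0]
 [ 0  0  0  0  0  0  0  0  0  0  0  0  0  0  0  0  0  0  0  0  0  0]
 [ 0  0  0  0  0  0  0  0  0  0  0  0  0  0  0  0  0  0  0  0  0  0]
 [10 34 34 33 30  0  0  0  0  0  0  0  0  0  0  0  0  0  0  0  0  0]
 [34 35 35 34 32  0  0  0  0  0  0  0  0  0  0  0  0  0  0  0  0  0]
 [34 35 35 34 28  0  0  0  0  0  0  0  0  0  0  0  0  0  0  0  0  0]
 [33 34 34 10  0  0  0  0  0  0  0  0  0  0 19 19  0  0  0  0  0  0]
 [31  0  0  0  0  0  0  0  0  0 24 24 24 24 23 21  0  0  0  0  0  0]
 [53  0  0  0  0  0  0  0  0  0 24 24 25 24 25 24  0  0  0  0  0  0]
 [53  0  0  0  0  0  0  0  0  0 24 24 25 25 24 25  0  0  0  0  0  0]
 [53  0  0  0  0  0  0  0  0  0 24 25 25 24 24 24  0  0  0  0  0  0]
 [ 0  0  0  0  0  0  0  0  0  0 24 25 24 24 24 24  0  0  0  0  0  0]
 [ 0  0  0  0  0  0  0  0  0  0  0 24 24 25 24 24  0  0  0  0  0  0]
 [ 0  0  0  0 56 57  0  0  0  0  0  0  0  0  0  0  0  0  0  0  0  0]
 [ 0  0  0 54 55 57 57  0 
[... 3286 characters left out ...]
 0  0  0]
 [ 0  0  0  0  0  0  0  0  0  0  0  0  0  0  0  0  0  0  0  0  0  0]
 [ 0  0  0  0  0  0  0  0  0  0  0  0  0  0  0  0  0  0  0  0  0  0]
 [ 0  0  0  0 33 33  0  0  0  0  0  0  0  0  0  0  0  0  0  0  0  0]
 [ 0  0  0  0 31 34 28  9  0  0  0  0  0  0  0  0  0  0  0  0  0  0]
 [ 0  0  0  0  0 34 31 23  0  0  0  0  0  0  0  0  0  0  0  0  0  0]
 [ 0  0  0  0  0 33 33 12  0  0  0  0  0  0  0  0  0  0  0  0  0  0]
 [ 0  0  0  0  0  0  0  0  0  0  0  0  0  0  0  0  0  0  0  0  0  0]
 [ 0  0  0  0  0  0  0  0  0  0  0  0  0  0  0  0  0  0  0  0  0  0]
 [ 0  0  0  0  0  0  0  0  0  0  0  0  0  0  0  0  0  0  0  0  0  0]
 [ 0  0  0  0  0  0  0  0  0  0  0  0  0  0  0  0  0  0  0  0  0  0]]
```

```bash
python3 -m crank '[{"offset":[-0.02,0,0],"spin":0},{"offset":[-0.05,0,0],"spin":0},{"offset":[-0.05,0,0],"spin":0},{"offset":[-0.04,0,0],"spin":0.0},{"offset":[0,0,0],"spin":0}]'
```

```text
time_s: 1.55
position: [0.1942, 0.5945, 0.5727]
tcp_rot: [[0.007, -0.951, 0.31], [0.014, 0.31, 0.95], [-1.0, -0.003, 0.015]]
force: [0.7, 0.9, -0.3]
opening: 0.999
```

```bash
python3 -m crank '[{"offset":[0,0,0],"spin":0.07},{"offset":[0,0,0],"spin":0.14},{"offset":[0,0,0],"spin":0.14},{"offset":[0,0,0],"spin":0.14},{"offset":[0,0,0],"spin":0.14},{"offset":[0,0,0],"spin":0.14},{"offset":[0,0,0],"spin":0.14},{"offset":[0,0,0],"spin":0.14},{"offset":[0,0,0],"spin":0.08},{"offset":[0,0,0],"spin":0},{"offset":[0,0,0],"spin":0}]'
python3 -m crank '[{"offset":[0,-0.02,0.013],"spin":0},{"offset":[0,-0.0375,0.025],"spin":0},{"offset":[0,-0.0375,0.025],"spin":0},{"offset":[0,-0.0375,0.025],"spin":0},{"offset":[0,-0.0375,0.025],"spin":0},{"offset":[0,-0.0375,0.025],"spin":0},{"offset":[0,-0.0375,0.025],"spin":0},{"offset":[0,-0.02,0.013],"spin":0},{"offset":[0,0,0],"spin":0}]'
```

```text
time_s: 2.65
position: [0.194, 0.594, 0.5642]
tcp_rot: [[-0.001, -0.126, 0.992], [-0.001, 0.992, 0.126], [-1.0, -0.001, -0.001]]
force: [0.3, -0.6, -0.3]
opening: 1.0
time_s: 3.55
position: [0.4037, 0.3509, 0.5646]
tcp_rot: [[0.001, -0.121, 0.993], [-0.001, 0.993, 0.121], [-1.0, -0.001, 0.0]]
force: [-0.5, -0.5, -0.5]
opening: 0.999
```

```bash
python3 -m crank '[{"offset":[0,-0.02,0.013],"spin":0},{"offset":[0,-0.036,0.025],"spin":0},{"offset":[0,-0.036,0.025],"spin":0},{"offset":[0,-0.036,0.025],"spin":0},{"offset":[0,-0.036,0.025],"spin":0},{"offset":[0,-0.036,0.025],"spin":0},{"offset":[0,-0.036,0.025],"spin":0},{"offset":[0,-0.036,0.024],"spin":0},{"offset":[0,-0.019,0.012],"spin":0},{"offset":[0,0,0],"spin":0},{"offset":[0,0,0],"spin":0}]'
cat > snap.py <<'E'
import sys,cv2,numpy as np
from rig import bot
tag=sys.argv[1]
for n in sys.argv[2:]:
    p=bot.capture(n);cv2.imwrite(f"pics/{n}{tag}.png",p["pixels"]);np.savez(f"{n}{tag}.npz",**{k:p[k] for k in("pixels","depth","K","world_to_cam")})
    for l in ["paddle_tip","paddle","door"]:
        for r in bot.regions_of(l,p)[:2]: print(n,l,round(r["p"],2),np.round(r["extent"],1))
E
python3 snap.py 1 wrist
```

```text
time_s: 4.65
position: [0.6353, 0.09, 0.5642]
tcp_rot: [[-0.002, -0.126, 0.992], [0.001, 0.992, 0.126], [-1.0, 0.001, -0.002]]
force: [-0.8, -0.4, -0.1]
opening: 0.999
wrist paddle_tip 0.69 [259.4 147.1  27.4  49.3]
wrist paddle 0.84 [258.4 147.1  28.4  52.8]
wrist door 0.58 [257.8 148.2  28.8  51.8]
wrist door 0.57 [201.6 134.2 244.1  75.3]
```

View pics/wrist1.png

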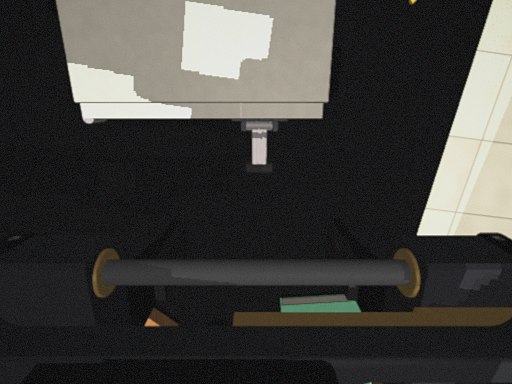

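Wrist view: the cabinet edges lie square to the image, so the yaw is right. The dark sleeve is at about (260,168).

Run:
```python
import numpy as np,cv2
from h import *
W=dict(np.load("wrist1.npz"));S={n:dict(np.load(n+"0.npz")) for n in("scene","side")}
print(tri([ray(S["scene"],302.7,185),ray(S["side"],278.5,160.5),ray(W,260,168)]))
C=cloud(W)
print(C[162:174,245:274:4,2].round(3))
m=(C[...,2]>.17)&(C[...,2]<.21)&(W["depth"]>0); m[:160]=0; m[180:]=0
P=C[m];print(len(P),P.min(0),P.max(0),P.mean(0))
m=(C[...,2]>.225)&(C[...,2]<.26)&(W["depth"]>0);print(cv2.minAreaRect((C[m][:,:2]*1000).astype(np.float32)))
# front edge yaw: door top edge points
cv2.imwrite("pics/w1c.png",cv2.resize(W["pixels"][100:190,200:320],None,fx=6,fy=6,interpolation=cv2.INTER_CUBIC))
R=np.array([[-.1254,-.9921,0],[.9921,-.1254,0],[0,0,1]])
o=np.array([.5557,.2597,0])
for q in ([-.1813,-.06-.017,.1816],[-.1813,-.043,.1816],[-.126,-.06,.205]): print(o+R@q,proj(W,o+R@q),proj(S["scene"],o+R@q),proj(S["side"],o+R@q))
```

```text
(array([0.63955666, 0.08825592, 0.18413621]), [np.float64(0.0009324973844266346), np.float64(0.000781763219974203), np.float64(0.0010196863115798267)])
[[-0.001  0.184  0.188  0.188  0.188  0.186  0.185 -0.001]
 [-0.001  0.187  0.187  0.186  0.187  0.187  0.187 -0.   ]
 [-0.002  0.188  0.187  0.187  0.186  0.188  0.188 -0.   ]
 [-0.001  0.188  0.187  0.187  0.188  0.188  0.189 -0.   ]
 [ 0.     0.188  0.189  0.187  0.187  0.189  0.188 -0.   ]
 [-0.001  0.189  0.189  0.187  0.188  0.189  0.188 -0.002]
 [-0.001  0.19   0.188  0.188  0.189  0.189  0.188 -0.001]
 [-0.001  0.187  0.188  0.189  0.188  0.189  0.188 -0.002]
 [-0.     0.188  0.186  0.187  0.188  0.188  0.187 -0.001]
 [-0.001  0.186  0.187  0.187  0.186  0.187  0.187 -0.001]
 [-0.002  0.186  0.185  0.184  0.184  0.187  0.184 -0.001]
 [-0.001 -0.002 -0.001 -0.001 -0.002 -0.001 -0.002 -0.001]]
324 [0.62110239 0.08106598 0.18193555] [0.65515947 0.10091909 0.19023919] [0.63792972 0.09165374 0.18720983]
((562.1558227539062, 197.68081665039062), (264.0846862792969, 111.80908966064453), 7.418150901794434)
[0.65482672 0.08948807 0.1816    ] [[270.88517744 168.44538909]] [[305.71955799 188.29307852]] [[283.96565036 161.01316615]]
[0.62109532 0.08522447 0.1816    ] [[245.11535591 168.40283382]] [[299.15779927 182.53351712]] [[272.38786768 162.22457969]]
[0.6310264 0.1422194 0.205    ] [[258.25473347 127.28380044]] [[318.58817163 173.92466592]] [[274.22339085 145.86134791]]
```

View pics/w1c.png

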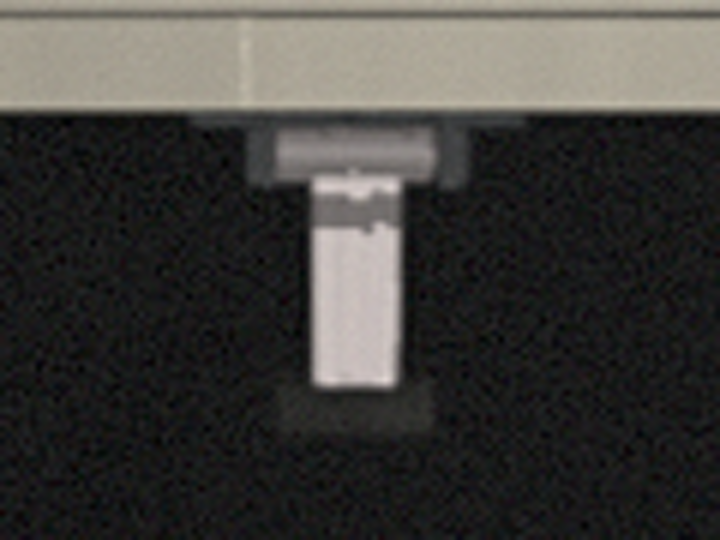

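```bash
python3 -m crank '[{"offset":[0.02,-0.002,0.004],"spin":0},{"offset":[0.04,0,0],"spin":0},{"offset":[0.04,0,0],"spin":0},{"offset":[0.03,0,0],"spin":0},{"offset":[0.02,0,0],"spin":0},{"offset":[0,0,0],"spin":0},{"offset":[0,0,0],"spin":0},{"offset":[0,0,0],"spin":0},{"offset":[0,0,0],"spin":0}]'
```

```text
time_s: 5.75
position: [0.64, 0.0879, 0.4168]
tcp_rot: [[0.004, -0.125, 0.992], [-0.0, 0.992, 0.125], [-1.0, -0.001, 0.004]]
force: [-0.0, 0.5, 0.3]
opening: 1.003
```

```bash
python3 -m crank '[{"offset":[0.02,0,0],"spin":0},{"offset":[0.03,0,0],"spin":0},{"offset":[0.015,0,0],"spin":0},{"offset":[0.003,0,0],"spin":0},{"offset":[0,0,0],"spin":0},{"offset":[0,0,0],"spin":0},{"offset":[0,0,0],"spin":0}]'
python3 -m crank '[{"offset":[0,0,0],"spin":0},{"offset":[0,0,0],"spin":0}]'
python3 snap.py 2 wrist side scene
```

```text
time_s: 6.45
position: [0.6402, 0.0877, 0.3483]
tcp_rot: [[0.003, -0.125, 0.992], [-0.0, 0.992, 0.125], [-1.0, -0.0, 0.003]]
force: [0.3, 0.2, 0.4]
opening: 1.0
time_s: 6.65
position: [0.6398, 0.0877, 0.3474]
tcp_rot: [[0.001, -0.125, 0.992], [-0.0, 0.992, 0.125], [-1.0, -0.0, 0.001]]
force: [0.4, 0.4, 0.2]
opening: 1.0
wrist paddle_tip 0.85 [255.3 206.8  74.8 105.1]
wrist paddle 0.59 [252.8 205.8  74.6 105.2]
wrist door 0.97 [237.7 175.5 475.  169.2]
side paddle_tip 0.63 [279.5 154.5  18.7  18.4]
side door 0.9 [251.6 167.2  89.5  69.5]
side door 0.17 [206.7 335.3  54.7  59. ]
scene paddle 0.49 [302.5 186.    9.7  13.6]
scene door 0.97 [310.4 194.5  59.   75.4]
```

View pics/wrist2.png

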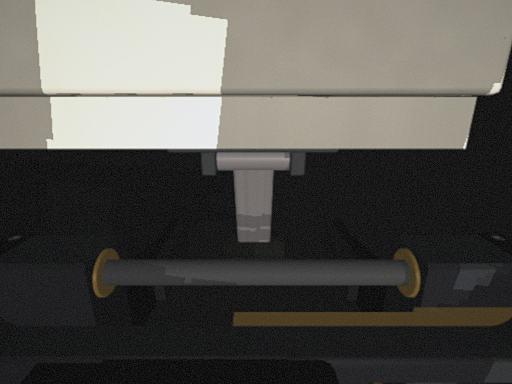

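View pics/side2.png

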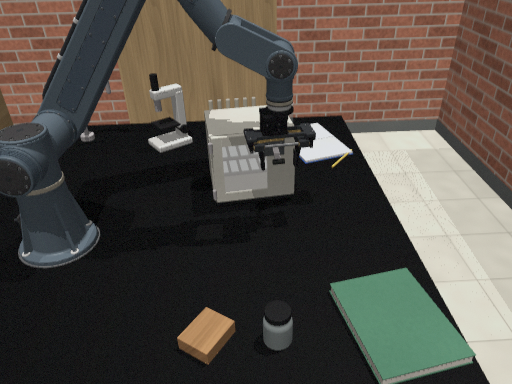

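Run:
```python
import numpy as np,cv2
from h import *
from rig import bot
W=dict(np.load("wrist2.npz"))
s=bot.read_state();R=s["tcp_rot"];t=s["position"]
g=t+.164*R[:,0];print(g,proj(W,g), "±z",proj(W,g+.017*R[:,2]),proj(W,g-.017*R[:,2]))
o,d=ray(W,254,240);print(o-t, (o-t)@R)
C=cloud(W)
for (u,v) in [(237,215),(270,215),(254,215),(254,248)]: print(u,v,C[v,u].round(4),((C[v,u]-t)@R).round(4))
cv2.imwrite("pics/w2c.png",cv2.resize(np.clip(W["pixels"][190:310,140:370].astype(int)*3,0,255).astype(np.uint8),None,fx=3.4,fy=3.4,interpolation=cv2.INTER_CUBIC))
```

```text
[0.63967061 0.08768828 0.18270526] [[254.88225438 249.38362558]] ±z [[284.42245054 249.40206699]] [[225.33677744 249.36518087]]
[-0.00976343  0.0811207  -0.01993461] [0.01993415 0.08170512 0.00042945]
237 215 [0.6274 0.1125 0.1943] [ 0.1525  0.0262 -0.0091]
270 215 [0.6441 0.1146 0.1942] [0.1525 0.0262 0.0077]
254 215 [0.636  0.1137 0.1946] [ 0.1522  0.0263 -0.0004]
254 248 [0.6387 0.092  0.189 ] [ 0.1577  0.0044 -0.0005]
```

View pics/w2c.png

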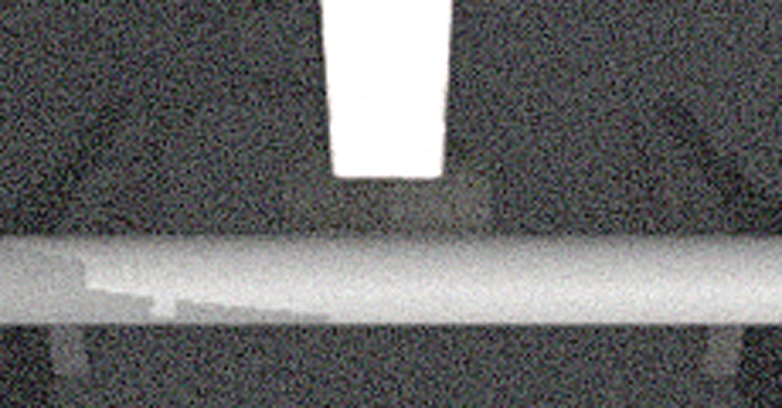

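```bash
python3 -m crank '[{"offset":[0,0,0],"spin":0},{"offset":[0,0,0],"spin":0},{"offset":[0,0,0],"spin":0},{"offset":[0,0,0],"spin":0},{"offset":[0,0,0],"spin":0},{"offset":[0,0,0],"spin":0},{"offset":[0,0,0],"spin":0},{"offset":[0,0,0],"spin":0}]' 0.02
python3 -m crank '[{"offset":[0,0,0],"spin":0},{"offset":[0,0,0],"spin":0},{"offset":[0,0,0],"spin":0}]'
```

```text
time_s: 8.05
position: [0.6392, 0.0876, 0.3466]
tcp_rot: [[-0.002, -0.125, 0.992], [-0.0, 0.992, 0.125], [-1.0, -0.0, -0.002]]
force: [-0.7, 0.1, 2.1]
opening: 0.39
time_s: 8.35
position: [0.6392, 0.0876, 0.3466]
tcp_rot: [[-0.002, -0.125, 0.992], [-0.0, 0.992, 0.125], [-1.0, 0.0, -0.002]]
force: [-3.8, -1.4, 1.4]
opening: 0.387
```

```bash
python3 -m crank '[{"offset":[-0.002,-0.0008,0],"spin":0},{"offset":[-0.0035,-0.0013,0],"spin":0},{"offset":[-0.003,-0.0008,0],"spin":0},{"offset":[-0.003,-0.0007,0],"spin":0},{"offset":[0,0,0],"spin":0},{"offset":[0,0,0],"spin":0},{"offset":[0,0,0],"spin":0}]'
python3 -m crank '[{"offset":[-0.002,-0.0003,0],"spin":0},{"offset":[0,0,0],"spin":0},{"offset":[0,0,0],"spin":0}]'
```

```text
time_s: 9.05
position: [0.6397, 0.0841, 0.3579]
tcp_rot: [[-0.002, -0.125, 0.992], [-0.0, 0.992, 0.125], [-1.0, 0.0, -0.002]]
force: [-4.7, -1.6, -2.9]
opening: 0.386
time_s: 9.35
position: [0.6398, 0.0837, 0.3601]
tcp_rot: [[-0.002, -0.125, 0.992], [-0.0, 0.992, 0.125], [-1.0, -0.0, -0.002]]
force: [-5.9, -1.0, -3.4]
opening: 0.386
```

```bash
python3 -m crank '[{"offset":[-0.002,-0.0003,-0.0003],"spin":0},{"offset":[-0.002,-0.0002,0],"spin":0},{"offset":[-0.002,-0.0002,0],"spin":0},{"offset":[-0.001,-0.0001,0],"spin":0},{"offset":[0,0,0],"spin":0},{"offset":[0,0,0],"spin":0}]'
python3 -m crank '[{"offset":[-0.001,0,-0.0002],"spin":0},{"offset":[-0.001,0,0],"spin":0},{"offset":[0,0,0],"spin":0},{"offset":[0,0,0],"spin":0}]'
```

```text
time_s: 9.95
position: [0.6397, 0.0829, 0.3673]
tcp_rot: [[-0.001, -0.125, 0.992], [-0.0, 0.992, 0.125], [-1.0, -0.0, -0.001]]
force: [-4.4, -1.1, -3.6]
opening: 0.382
time_s: 10.35
position: [0.6396, 0.0829, 0.3694]
tcp_rot: [[-0.001, -0.125, 0.992], [-0.0, 0.992, 0.125], [-1.0, -0.0, -0.001]]
force: [-3.9, -1.1, -3.0]
opening: 0.388
```

```bash
python3 -m crank '[{"offset":[-0.001,0,-0.0002],"spin":0},{"offset":[-0.001,0,0],"spin":0},{"offset":[0,0,0],"spin":0},{"offset":[0,0,0],"spin":0}]'
python3 -m crank '[{"offset":[-0.001,0,-0.0001],"spin":0},{"offset":[-0.001,0.0002,0],"spin":0},{"offset":[0,0,0],"spin":0},{"offset":[0,0,0],"spin":0}]'
```

```text
time_s: 10.75
position: [0.6395, 0.0829, 0.3714]
tcp_rot: [[-0.0, -0.125, 0.992], [-0.0, 0.992, 0.125], [-1.0, -0.0, -0.0]]
force: [-5.1, -1.5, -3.8]
opening: 0.387
time_s: 11.15
position: [0.6395, 0.083, 0.3734]
tcp_rot: [[0.0, -0.125, 0.992], [-0.0, 0.992, 0.125], [-1.0, -0.0, 0.0]]
force: [-4.3, -2.1, -4.5]
opening: 0.388
```

```bash
python3 -m crank '[{"offset":[-0.001,0.0001,0],"spin":0},{"offset":[-0.001,0.0001,0],"spin":0},{"offset":[0,0,0],"spin":0},{"offset":[0,0,0],"spin":0}]'
```

```text
time_s: 11.55
position: [0.6395, 0.0831, 0.3751]
tcp_rot: [[-0.0, -0.125, 0.992], [-0.0, 0.992, 0.125], [-1.0, -0.0, -0.0]]
force: [-3.8, -2.8, -5.7]
opening: 0.387
```

```bash
python3 -m crank '[{"offset":[-0.001,0.0001,0],"spin":0},{"offset":[0,0,0],"spin":0},{"offset":[0,0,0],"spin":0},{"offset":[0,0,0],"spin":0}]'
```

```text
time_s: 11.95
position: [0.6395, 0.0832, 0.3759]
tcp_rot: [[-0.0, -0.125, 0.992], [-0.0, 0.992, 0.125], [-1.0, -0.0, -0.0]]
force: [-4.1, -3.9, -9.2]
opening: 0.388
```

```bash
python3 -m crank '[{"offset":[0.0015,-0.0002,0],"spin":0},{"offset":[0.002,-0.0002,0],"spin":0},{"offset":[0,0,0],"spin":0},{"offset":[0,0,0],"spin":0}]'; python3 -m crank '[{"offset":[0,-0.001,-0.0004],"spin":0.005},{"offset":[0,-0.001,-0.0004],"spin":0.005},{"offset":[0,0,0],"spin":0},{"offset":[0,0,0],"spin":0}]'
```

```text
time_s: 12.35
position: [0.6395, 0.083, 0.3734]
tcp_rot: [[0.0, -0.125, 0.992], [-0.0, 0.992, 0.125], [-1.0, -0.0, 0.0]]
force: [-5.2, -4.0, -4.0]
opening: 0.383
time_s: 12.75
position: [0.639, 0.0815, 0.373]
tcp_rot: [[0.001, -0.115, 0.993], [0.001, 0.993, 0.115], [-1.0, 0.001, 0.001]]
force: [-4.0, 0.6, -4.4]
opening: 0.385
```

```bash
python3 -m crank '[{"offset":[0,-0.001,-0.0004],"spin":0.005},{"offset":[0,0,0],"spin":0},{"offset":[0,0,0],"spin":0}]'
```

```text
time_s: 13.05
position: [0.6386, 0.08, 0.3727]
tcp_rot: [[0.0, -0.11, 0.994], [0.0, 0.994, 0.11], [-1.0, 0.0, 0.0]]
force: [-2.8, 1.2, -4.4]
opening: 0.385
```

```bash
python3 -m crank '[{"offset":[0,-0.001,-0.0004],"spin":0.005},{"offset":[0,0,0],"spin":0},{"offset":[0,0,0],"spin":0}]'
```

```text
time_s: 13.35
position: [0.6383, 0.0788, 0.3727]
tcp_rot: [[-0.0, -0.105, 0.995], [0.0, 0.995, 0.105], [-1.0, 0.0, -0.0]]
force: [-4.1, -0.0, -4.7]
opening: 0.388
```

```bash
python3 -m crank '[{"offset":[0,-0.0037,-0.0016],"spin":0.02},{"offset":[0,-0.0055,-0.0024],"spin":0.03},{"offset":[0,-0.0091,-0.0041],"spin":0.05},{"offset":[0,-0.0091,-0.0041],"spin":0.05},{"offset":[0,0,0],"spin":0},{"offset":[0,0,0],"spin":0}]'
```

```text
time_s: 13.95
position: [0.6272, 0.0505, 0.3727]
tcp_rot: [[-0.001, 0.046, 0.999], [0.0, 0.999, -0.046], [-1.0, 0.0, -0.001]]
force: [-4.2, 3.1, -4.0]
opening: 0.388
```

```bash
python3 -m crank '[{"offset":[0,-0.0091,-0.0041],"spin":0.05},{"offset":[0,-0.0145,-0.0069],"spin":0.08},{"offset":[0,-0.0145,-0.0069],"spin":0.08},{"offset":[0,-0.0145,-0.0069],"spin":0.08},{"offset":[0,-0.0145,-0.0069],"spin":0.08},{"offset":[0,-0.0091,-0.0041],"spin":0.05},{"offset":[0,-0.0055,-0.0024],"spin":0.03},{"offset":[0,0,0],"spin":0},{"offset":[0,0,0],"spin":0}]'
```

```text
time_s: 14.85
position: [0.5715, -0.0188, 0.3728]
tcp_rot: [[-0.001, 0.475, 0.88], [0.001, 0.88, -0.475], [-1.0, 0.001, -0.001]]
force: [-4.1, 3.2, -2.7]
opening: 0.384
```

```bash
python3 -m crank '[{"offset":[0,-0.0091,-0.0041],"spin":0.05},{"offset":[0,-0.0145,-0.0069],"spin":0.08},{"offset":[0,-0.0145,-0.0069],"spin":0.08},{"offset":[0,-0.0145,-0.0069],"spin":0.08},{"offset":[0,-0.0145,-0.0069],"spin":0.08},{"offset":[0,-0.0145,-0.0069],"spin":0.08},{"offset":[0,-0.0091,-0.0041],"spin":0.05},{"offset":[0,-0.0091,-0.0041],"spin":0.05},{"offset":[0,-0.0055,-0.0024],"spin":0.03},{"offset":[0,-0.0018,-0.0008],"spin":0.01},{"offset":[0,0,0],"spin":0},{"offset":[0,0,0],"spin":0}]'
python3 snap.py 3 side scene
```

```text
time_s: 16.05
position: [0.4638, -0.0618, 0.3732]
tcp_rot: [[0.002, 0.884, 0.468], [0.001, 0.468, -0.884], [-1.0, 0.002, 0.0]]
force: [-1.7, 5.3, -4.4]
opening: 0.388
side paddle 0.42 [223.9 182.8  25.9   5.1]
side door 0.64 [234.7 196.   53.4  95.8]
scene paddle_tip 0.59 [238.8 159.1   8.5   7.2]
scene paddle 0.5 [236.7 160.1  12.5  13.9]
scene door 0.65 [261.9 182.4  60.9  91. ]
```

View pics/side3.png

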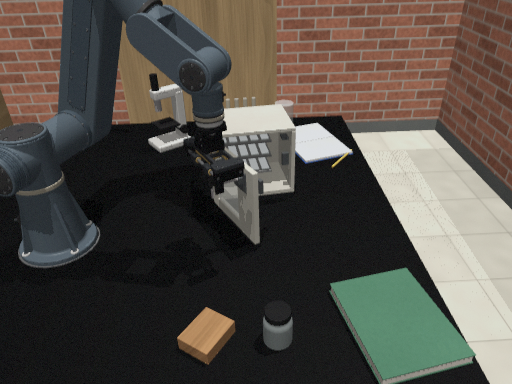

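The side view shows the door standing open at about 69°, with its free edge near (258,240). The jar and box look untouched. Next I lower the paddle gently and release it.

```bash
python3 -m crank '[{"offset":[0.003,0,0],"spin":0},{"offset":[0.004,0.0001,0],"spin":0},{"offset":[0.004,0.0004,0],"spin":0},{"offset":[0.004,0.0008,0],"spin":0},{"offset":[0.004,0.0011,0],"spin":0},{"offset":[0.003,0.001,0],"spin":0},{"offset":[0.002,0.0007,0],"spin":0},{"offset":[0.001,0.0003,0],"spin":0},{"offset":[0,0,0],"spin":0},{"offset":[0,0,0],"spin":0}]'
python3 -m crank '[{"offset":[0,0,0],"spin":0},{"offset":[0,0,0],"spin":0},{"offset":[0,0,0],"spin":0},{"offset":[0,0,0],"spin":0},{"offset":[0,0,0],"spin":0},{"offset":[0,0,0],"spin":0},{"offset":[0,0,0],"spin":0},{"offset":[0,0,0],"spin":0}]' 0.065
```

```text
time_s: 17.45
position: [0.4679, -0.0597, 0.3483]
tcp_rot: [[0.002, 0.884, 0.468], [0.0, 0.468, -0.884], [-1.0, 0.002, 0.001]]
force: [-2.6, 5.6, -3.4]
opening: 0.388
time_s: 18.25
position: [0.4675, -0.0601, 0.3477]
tcp_rot: [[0.0, 0.884, 0.467], [-0.0, 0.467, -0.884], [-1.0, -0.0, 0.0]]
force: [0.4, 0.1, -0.8]
opening: 0.743
```

```bash
python3 snap.py 4 wrist
```

```text
wrist paddle_tip 0.96 [253.7 198.7  75.6 111.8]
wrist paddle 0.95 [254.2 201.1  70.7 112.2]
wrist door 0.56 [239.8 141.1 474.7 230.5]
```

View pics/wrist4.png

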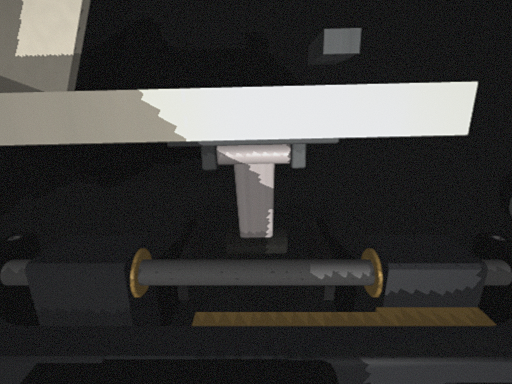

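The wrist view shows the jaws open on both sides of the sleeve, which is centred at (255,242). The force reads near zero, so I retreat straight up.

```bash
python3 -m crank '[{"offset":[-0.005,0,0],"spin":0},{"offset":[-0.015,0,0],"spin":0},{"offset":[-0.025,0,0],"spin":0},{"offset":[-0.035,0,0],"spin":0},{"offset":[-0.04,0,0],"spin":0},{"offset":[-0.04,0,0],"spin":0},{"offset":[-0.02,0,0],"spin":0},{"offset":[0,0,0],"spin":0},{"offset":[0,0,0],"spin":0},{"offset":[0,0,0],"spin":0}]'
python3 snap.py 5 wrist scene side
python3 - <<'E'
import numpy as np,cv2
from h import *
from rig import bot
print(bot.read_state()["force"])
H=np.array([.4467,.1374])
for n in("wrist","scene","side"):
    W=dict(np.load(n+"5.npz"));C=cloud(W);z=C[...,2];ok=W["depth"]>0
    r=np.hypot(C[...,0]-H[0],C[...,1]-H[1])
    m=ok&(z>.236)&(z<.248)&(r<.262)&(C[...,1]<.1)
    P=C[m]
    if len(P)>20:
        l=cv2.fitLine((P[:,:2]).astype(np.float32),cv2.DIST_HUBER,0,.01,.01).ravel(); a=np.arctan2(l[1],l[0]); print(n,len(P),"door alpha",(np.array([a,a+np.pi,a-np.pi])*-1+.125))
    # sleeve
    v=C[...,:2]-H;
    for al in (1.2,):
        ax=-np.array([-np.sin(.125-al),np.cos(.125-al)]);ay=np.array([np.cos(.125-al),np.sin(.125-al)])
        a=v@ax;b=v@ay
        m=ok&(a>.035)&(a<.09)&(b>.16)&(b<.21)&(z>.15)&(z<.24)
        P=np.c_[a[m],b[m],z[m]]
        if len(P): print(n,len(P),[ (lo,P[(P[:,0]>lo)&(P[:,0]<=lo+.008),2].mean().round(4)) for lo in (.035,.045,.055,.063,.071)])
E
```

```text
time_s: 19.45
position: [0.4669, -0.0599, 0.5262]
tcp_rot: [[-0.003, 0.884, 0.467], [0.001, 0.467, -0.884], [-1.0, -0.002, -0.003]]
force: [0.8, -1.2, -1.0]
opening: 0.745
wrist paddle_tip 0.79 [257.1 145.2  33.3  58.6]
wrist paddle 0.95 [256.2 145.3  31.   58.2]
wrist door 0.91 [189.7 120.9 280.8 111. ]
scene paddle 0.57 [235.1 165.9   7.9   9.5]
scene door 0.87 [260.9 181.2  62.6  95.2]
side paddle_tip 0.7 [226.4 183.4  25.4  21. ]
side paddle_tip 0.4 [233.  188.5  60.8 105.8]
side paddle 0.58 [226.5 184.4  26.6  23.1]
side door 0.63 [235.8 190.8  61.9 103.4]
[ 0.23103477  0.10829644 -0.62366503]
wrist 3916 door alpha [ 1.1849287 -1.9566641  4.3265214]
wrist 721 [(0.035, np.float64(0.1978)), (0.045, np.float64(0.1938)), (0.055, np.float64(0.1888)), (0.063, np.float64(0.1875)), (0.071, np.float64(0.1875))]
scene 262 door alpha [ 1.1980076 -1.9435852  4.3396006]
scene 50 [(0.035, np.float64(nan)), (0.045, np.float64(nan)), (0.055, np.float64(0.1914)), (0.063, np.float64(0.1865)), (0.071, np.float64(0.1867))]
side 300 door alpha [ 1.1760823 -1.9655104  4.317675 ]
side 148 [(0.035, np.float64(0.198)), (0.045, np.float64(0.194)), (0.055, np.float64(0.1898)), (0.063, np.float64(0.1861)), (0.071, np.float64(0.1859))]<stdin>:20: RuntimeWarning: Mean of empty slice.
  ret = ret.dtype.type(ret / rcount)
```

View pics/scene5.png

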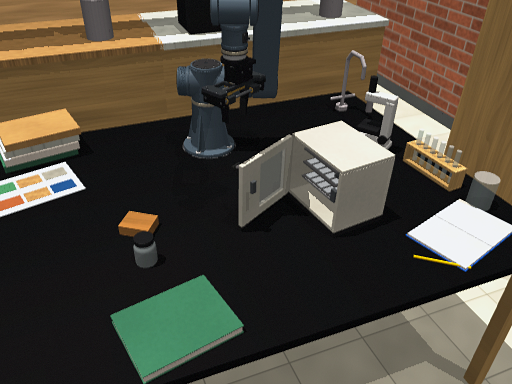

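View pics/wrist5.png

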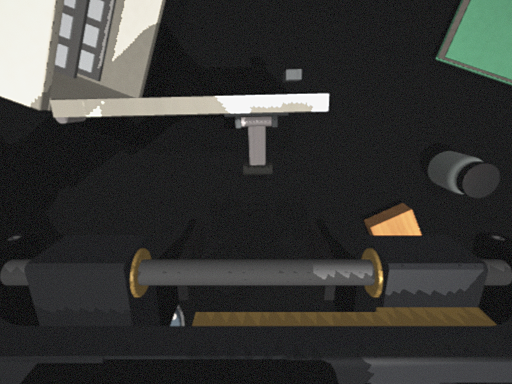

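The door stands at about 1.18–1.20 rad. The paddle sleeve's top is at 0.187, the same as at rest before the start. The gripper is well clear, at 0.53 m.

```bash
python3 -c "
from rig import bot
s=bot.read_state();print(s['qvel'],s['force']);print(bot.hand_in())"
```

```text
[ 0.02784008 -0.02930542 -0.00489668  0.05865065 -0.07578069  0.02515269] [ 0.23103477  0.10829644 -0.62366503]
the job is handed in; nothing more can be done
None
```

The cabinet door now stands open at about 68° and the paddle is back at rest. The job was handed in at about 19.6 s of the 64 s allowed; the system gave no verdict.

- **Opening:** I pinched the sleeve from above and lifted it in steps of 2 mm or less, watching the force. At about 0.48 to 0.5 rad the lifting force jumped to 9.2 N, roughly 5 N above the spring and about half the 10 N tip limit. I backed off 3.5 mm, and the door came away with almost no pull.
- **Closing out:** I swung the door round its hinge, lowered the paddle gently, let go and moved straight up.
- **Last checks:**
  - The three cameras put the door at 1.18, 1.20 and 1.18 rad (it needs more than 1.0).
  - The sleeve's top measured 0.186 to 0.188 m high, about the same as before the lift (0.187 m).
  - The tool force was below 0.7 N with the gripper well clear.
  - In the pictures the jar and box look unmoved; I did not measure their positions.
- **Disagreement:** A sideways force of about 4–6 N showed along the sleeve while it was gripped, so the jaws were probably slightly off-centre. It was gone after release.

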